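Load the slide scanner, shut it and key in the scan

ROBOT

A 6-joint arm with a two-finger parallel gripper is mounted at the origin on the work surface. World frame = base frame: x ahead of the robot, y to its left, z up, the work surface at z = 0. Lengths are in m, angles in rad, forces in N, time in s.
With the tool pointing down it reaches from about 0.225 to 0.725 m from the base axis. Payload 3.1 kg.
Tool frame: the origin (TCP) lies on the mounting face of the last link; the fingertips stand 173 mm ahead of it and the grasp point (between the pads) lies 155 mm ahead of it; z points along the fingers, y is the line along which they close (so a half turn about z gives the same grasp; the last joint's range is limited). The gripper opens to 85 mm and grips with 20 to 120 N. Pads are 22 mm wide; open, the fingers measure 114 mm over their backs; the gripper's body (76 mm by 85 mm) begins 54 mm behind the grasp point. The pads swing forward as they close: fully open they stand 13 mm farther back than shut.
Start: joints at [-0.128, 0.048, 0.099, 1.622, 0, 1.443], TCP at [0.525, -0, 0.405] pointing down, gripper open.
Joint ranges: [-2.91, 2.91], [-0.99, 1.94], [-1.21, 1.42], [-2.12, 2.29], [-1.49, 1.47], [-3.14, 3.14]. Speed limits (rad/s): [2.79, 2.79, 3.14, 3.14, 3.14, 3.14].

INTERFACE

Orientations are given as a unit quaternion [w, x, y, z].
In Python, from bench import state, snapshot, sign_off gives the robot as it stands.
- The arm moves only by the tool carry_out, never from a script. Its argument "rows" is a list of rows, each a list of 2 entries, a list of its own where there are three numbers: the shift along the tool's x, y, z normalised to -1 to 1, where 1 is 1 m, then the turn about the tool's z normalised to -1 to 1, where 1 is 180 degrees. A call has 1 to 20 rows; each row is the pose to reach, as a shift and turn from the pose commanded when the call began, along the tool's axes at that moment, turning the shorter way round; what a row does not reach only later rows make up. A row lasts 1/8 s, in which the tool goes at most 62.5 mm and 10.7 degrees, less where a joint would pass 70% of its speed; a pose out of reach is approached as far as the arm can. A call with a number of a shift or a turn outside -1 to 1 is refused whole. A call with a gripper value outside its range is refused whole. "claw" is the opening, from -1 (shut) to 1 (fully open), set as the call begins (left out, the last holds). The fingers move at their own pace and stop on an object; "grip_force" is the grip in N (left out, the last holds). Time passes only in rows, so rows that repeat a pose let the fingers close. It gives the time, the measured TCP pose, the force, the opening and the grip force at its end, in the units of the state.
- state(): the state, without advancing time (a new reading comes with each control period).
- snapshot(name): name is "scene" or "side" or "wrist"; returns a dict with "color" (384x512x3 uint8, blue, green, red), "intrinsics" (3x3 intrinsics, pixels), "position" and "attitude" of the camera in the world; the wrist camera has in their place "T_tool_cam" (4x4, takes a point from camera to tool coordinates, whose origin is the TCP and whose axes are the flange's). Camera axes: x right, y down, z forward; pixel columns grow to the right and rows downward; lengths in m; the calibration is good to about 2 mm. A picture is of the moment at which its call begins: read the wrist's pose just before it. There is no depth.
- sign_off(): hands the job in; it is judged then, once.
The state is a dict: "time_s": time; "q": joint angles; "joint_vel": joint speeds; "effort": joint torques, N m; "tcp_pos": TCP position; "eef_rot": TCP orientation; "wrist_force": force on the tool from outside, world axes, zero at the start; "ft_torque": the same for the moment, N m; "gripper_width": opening from 0.0 (shut) to 1.0 (fully open); "grip_force": force on a finger pad.
Only numpy, scipy, OpenCV 4.12 (cv2) and the standard library are available. Lean on these libraries where they do the work, as an engineer would, in place of code of your own. Each camera call takes 0.05 s, during which the arm holds its last target. There are 200 camera calls.

TASK

Lay every slide tray flat in the open slide scanner, one to a bay, then push the scanner's lid fully shut. Only once it is shut, make four presses on the control pad, fully down, one at a time and in this order, letting each key spring back up: the square key, the long narrow key, the square key again, then the round key. Never press the cross-shaped abort key, and do not shift the other things on the desk.

Things in the scene. Friction and masses are not known exactly. Their poses are not given: they have to be found in the camera images.
- tray1: Slide tray (may be absent): aluminium plate 100 (x) x 56 (y) x 12 mm with two glass slides, and an upright grey grip fin along its middle, 50 (x) x 12 (y) mm, from 11 up to 48 mm above the underside. Mass about 0.14 kg. Origin: centre of the underside; x along the tray, z up. All alike; either way round.
- tray2: Slide tray (may be absent): aluminium plate 100 (x) x 56 (y) x 12 mm with two glass slides, and an upright grey grip fin along its middle, 50 (x) x 12 (y) mm, from 11 up to 48 mm above the underside. Mass about 0.14 kg. Origin: centre of the underside; x along the tray, z up. All alike; either way round.
- tray3: Slide tray (may be absent): aluminium plate 100 (x) x 56 (y) x 12 mm with two glass slides, and an upright grey grip fin along its middle, 50 (x) x 12 (y) mm, from 11 up to 48 mm above the underside. Mass about 0.14 kg. Origin: centre of the underside; x along the tray, z up. All alike; either way round.
- tray4: Slide tray (may be absent): aluminium plate 100 (x) x 56 (y) x 12 mm with two glass slides, and an upright grey grip fin along its middle, 50 (x) x 12 (y) mm, from 11 up to 48 mm above the underside. Mass about 0.14 kg. Origin: centre of the underside; x along the tray, z up. All alike; either way round.
- scanner_in (a point): Centre of the slide scanner's inner floor, 5 mm above the table: a fixed open white box, 150 (x) x 318 (y) x 60 mm outside, walls 5 mm. x points from the front (robot side) to the hinge side, z up. Dividers 4 mm thick, 18 mm high, along x at y = -78, 0, 78 mm make four bays centred at y = -117, -39, 39, 117 mm, each 74 mm wide and 140 mm long (x): a tray lies lengthwise along x.
- lid_hinge (a point): Middle of the scanner lid's hinge line, on top of the far (+x) wall, 75 mm in x from the scanner's centre, 60 mm above the table. Moves with the lid: with the lid shut its axes are those of the scanner.
- lid (a joint): Angle of the scanner's grey lid (150 x 318 x 8 mm): 0 is fully shut, 1.57 upright, up to 1.9. It starts open. The hinge is stiff (about 2 to 3 N at the front edge moves it): the lid stays where it is left and has to be pushed all the way down. The hinge is on the far side; the lid opens upward away from the robot.
- lid_handle (a point): Middle of the black bar handle on the lid's outer face, 100 mm long along y, 120 mm from the hinge line and standing 35 mm off the face (z of this point: out of the face). With the lid open the handle is on the far side.
- pad: Black control pad fixed on the table, 140 x 140 x 30 mm; origin: centre of the underside, z up. It carries four sprung keys in a 2 x 2 square, 60 mm apart, told apart by their outline; which key sits where differs from start to start.
- top_round (a point): Centre of the top of a round white key, 34 mm across, on the control pad. About 53 mm above the table when up, 18 mm proud of its seat; moves with the key.
- key_round (a joint): Travel of that key: 0 up, 0.007 fully down (about 5 N; starts to move at 1.5 N); springs back when released.
- top_square (a point): Centre of the top of a square white key, 34 x 34 mm, on the control pad. About 53 mm above the table when up, 18 mm proud of its seat; moves with the key.
- key_square (a joint): Travel of that key: 0 up, 0.007 fully down (about 5 N; starts to move at 1.5 N); springs back when released.
- top_bar (a point): Centre of the top of a long narrow white key, 15 mm (pad x) x 44 mm (pad y), on the control pad. About 53 mm above the table when up, 18 mm proud of its seat; moves with the key.
- key_bar (a joint): Travel of that key: 0 up, 0.007 fully down (about 5 N; starts to move at 1.5 N); springs back when released.
- top_cross (a point): Centre of the top of a cross-shaped white key, arms 40 mm long and 12 mm wide: the abort key, on the control pad. About 53 mm above the table when up, 18 mm proud of its seat; moves with the key.
- key_cross (a joint): Travel of that key: 0 up, 0.007 fully down (about 5 N; starts to move at 1.5 N); springs back when released.
- objective: Bystander: upright steel microscope lens, 36 mm across, 55 mm tall, among the trays; origin at its foot.
- mug: Bystander: blue mug, 80 mm across, 90 mm tall.
- oil: Bystander: amber bottle, 48 mm across, 100 mm tall.
- slidebox: Bystander: flat blue box, 100 x 160 x 35 mm.
- dish: Bystander: clear flat dish, 70 mm across, 16 mm tall.
- pen: Bystander: black pen, 130 mm long, lying.
- stain: Bystander: glass jar, 60 mm across, 90 mm tall.

How it is judged:
On the way, in this order (a step that is already met when the one before it is completed fails the run):
1. every tray lies flat in a bay of the scanner (x of tray1 in the frame of scanner_in between -0.03 and 0.03 m and y of tray1 in the frame of scanner_in between -0.14 and 0.14 m and z of each of tray1, tray2, tray3, tray4 in the frame of scanner_in below 0.009 m and angle between each of tray1, tray2, tray3, tray4's own z axis and vertical below 0.12 rad and x of tray2 in the frame of scanner_in between -0.03 and 0.03 m and y of tray2 in the frame of scanner_in between -0.14 and 0.14 m and x of tray3 in the frame of scanner_in between -0.03 and 0.03 m and y of tray3 in the frame of scanner_in between -0.14 and 0.14 m and x of tray4 in the frame of scanner_in between -0.03 and 0.03 m and y of tray4 in the frame of scanner_in between -0.14 and 0.14 m), for 0.2 s.
2. the lid is fully shut (value of joint lid below 0.05 rad), for 0.2 s.
3. the square key is pressed down, after the one before (value of joint key_square above 0.005 m), for 0.05 s.
4. the long narrow key is pressed down, after the one before (value of joint key_bar above 0.005 m), for 0.05 s.
5. the square (again) key is pressed down, after the one before (value of joint key_square above 0.005 m), for 0.05 s.
6. the round key is pressed down, after the one before (value of joint key_round above 0.005 m), for 0.05 s.
At the end, for the whole second after the job is handed in: Every tray present lies flat (within 0.12 rad) on the scanner's floor, its underside less than 9 mm above it and its centre within 30 mm of the bay's middle lengthwise, so in a bay of its own; the lid is shut to within 0.05 rad; all keys are up again (within 2 mm) (all of step 1 and value of joint lid below 0.05 rad and value of joint each of key_round, key_square, key_bar, key_cross below 0.002 m and linear speed of each of tray1, tray2, tray3, tray4 below 0.02 m/s); the robot touches nothing.
It fails at once if a key is pressed while the lid is not shut (value of joint lid above 0.1 rad and value of joint any of key_square, key_bar, key_round above 0.003 m).
It fails at once if two keys are down at once (value of joint each of key_square, key_bar above 0.003 m or value of joint each of key_bar, key_round above 0.003 m or value of joint each of key_square, key_round above 0.003 m).
It fails at once if the cross-shaped abort key is pressed (value of joint key_cross above 0.003 m).
It fails at once if a bystander is shifted by more than 50 mm: the steel lens between the trays, the mug, the amber bottle, the blue slide box, the flat dish, the pen, the glass jar (distance of any of objective, mug, oil, slidebox, dish, pen, stain from where it was at the start of the episode above 0.05 m).
Of tray1, tray2, tray3, tray4 only 3 to 4 are there at a start; the rules pass over those that are not, and their reading is None.
At some moment in a run one of tray1, tray2, tray3, tray4 may be knocked a few centimetres aside while the robot is not near it.
It also fails if it takes over 210 s, if anything falls off the work surface, if the arm or the gripper's body presses on something with over 40 N, if the wrist force passes 120 N, or if a joint passes its speed limit or range.

## Working session

There is one attempt and no reset: what is moved stays moved. The work goes in short steps, Python scripts to look and compute and a tool call to move; the robot and the scene stay as the last step left them, time stands still between calls to the robot, and variables do not carry over. Pictures are saved under pics/ and viewed, at most 14 in all, crops included, and the job is handed in when it is done.

Besides the shell and the picture viewer there is one more tool, called after "Request:" as name(argument=value, ...) on one line, values as JSON. carry_out: Moves the arm, as the interface text tells. Its arguments: {"type":"object","properties":{"rows":{"type":"array"},"claw":{"type":"number"},"grip_force":{"type":"number"}},"required":["rows"]}

```bash
mkdir -p pics; cat > h.py <<'E'
import numpy as np, cv2, json
from scipy.spatial.transform import Rotation as R
from bench import state, snapshot, sign_off
def rot(q): return R.from_quat(np.roll(q,-1)).as_matrix()
def snap(cam,name):
    s=state(); d=snapshot(cam)
    if cam=='wrist':
        T=np.eye(4);T[:3,:3]=rot(s['eef_rot']);T[:3,3]=s['tcp_pos'];T=T@np.array(d['T_tool_cam'])
    else:
        T=np.eye(4);a=np.array(d['attitude']);T[:3,:3]=a if a.shape==(3,3) else rot(a);T[:3,3]=d['position']
    cv2.imwrite(f'pics/{name}.png',d['color'])
    np.savez(f'pics/{name}.npz',T=T,K=np.array(d['intrinsics']))
def px(name,u,v,z):
    d=np.load(f'pics/{name}.npz');T,K=d['T'],d['K']
    r=T[:3,:3]@np.linalg.solve(K,[u,v,1.]);o=T[:3,3]
    return (o+r*(z-o[2])/r[2]).round(4)
def proj(name,p):
    d=np.load(f'pics/{name}.npz');T,K=d['T'],d['K']
    c=K@(T[:3,:3].T@(np.array(p)-T[:3,3])); return (c[:2]/c[2]).round(1)
E
python3 - <<'E'
from h import *
s=state();print(s)
for c in ['scene','side','wrist']:
    snap(c,c+'0');d=np.load(f'pics/{c}0.npz');print(c,d['T'].round(3).tolist(),d['K'].tolist())
a=[cv2.imread(f'pics/{c}0.png') for c in ['scene','side','wrist']]
cv2.imwrite('pics/scene0b.png',cv2.resize(a[0],(800,600)))
E
```

```text
{'time_s': 0.0, 'q': array([-1.27779682e-01,  4.87282228e-02,  9.75734614e-02,  1.62197316e+00,
        1.40838598e-05,  1.44300633e+00]), 'joint_vel': array([ 0.00224709,  0.00228879, -0.00055566,  0.00131759,  0.00066674,
       -0.00039372]), 'effort': array([ 2.96208136e-04, -3.38780022e+01,  3.20016932e+01,  2.03766406e-02,
       -2.11149008e-04,  6.20949692e-06]), 'tcp_pos': array([5.24793751e-01, 2.65709418e-05, 4.03516165e-01]), 'eef_rot': array([-9.26977239e-04,  7.07102659e-01,  7.07109942e-01, -7.06995671e-04]), 'wrist_force': array([ 1.28314037, -0.0258872 , -0.62629915]), 'ft_torque': array([-0.0133648 , -0.02174592, -0.03008713]), 'grip_force': 0.0, 'gripper_width': 1.003927771268686}
scene [[-0.572, 0.645, -0.508, 1.2], [0.821, 0.443, -0.361, 0.404], [-0.008, -0.623, -0.782, 1.118], [0.0, 0.0, 0.0, 1.0]] [[350.06902002756635, 0.0, 253.2631313071506], [0.0, 350.06902002756635, 192.99047631547617], [0.0, 0.0, 1.0]]
side [[-0.814, -0.382, 0.439, -0.022], [-0.582, 0.54, -0.609, 0.68], [-0.004, -0.75, -0.661, 0.928], [0.0, 0.0, 0.0, 1.0]] [[397.6462122313713, 0.0, 255.0212905993106], [0.0, 397.6462122313713, 187.67226505049098], [0.0, 0.0, 1.0]]
wrist [[1.0, -0.0, -0.002, 0.525], [-0.001, -0.958, -0.287, 0.074], [-0.002, 0.287, -0.958, 0.374], [0.0, 0.0, 0.0, 1.0]] [[331.11874878074525, 0.0, 259.17954039292255], [0.0, 331.11874878074525, 191.81338106536597], [0.0, 0.0, 1.0]]
```

View pics/scene0b.png

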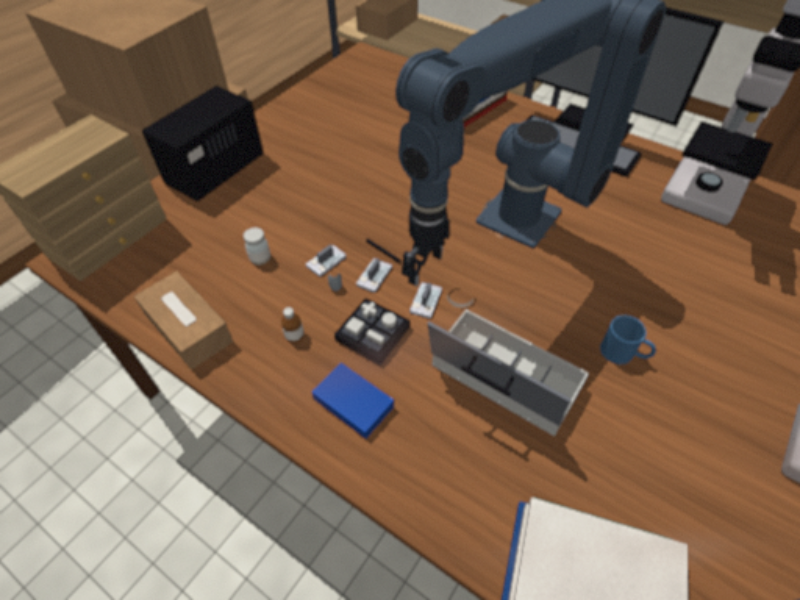

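View pics/side0.png

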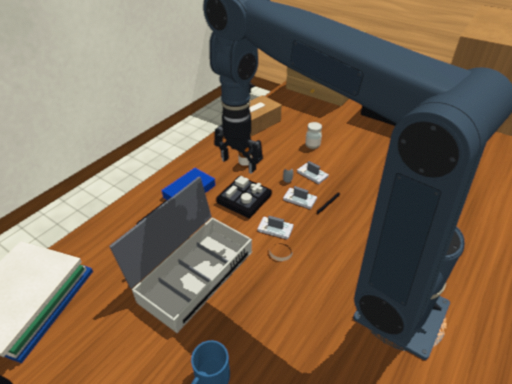

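The three trays lie at side-view (312,172), (300,197) and (276,228). The pad is at (244,195), the lens at (287,176) and the scanner around (190,265) with its lid open. The white patches in the bays are probably sunlight on the floor.

```bash
python3 - <<'E'
from h import *
for n,u,v,z in [('A',312,174,.01),('B',300,199,.01),('C',276,229,.01),('lens',287,181,0),('pad',244,200,.03),('pen',328,203,0),('dish',280,254,.0),('scanfrontL',250,243,.06),('scanfrontR',180,326,.06),('farR',137,288,.06),('farL',208,222,.06),('mug',210,350,.09),('oil',243,160,.02),('jar',314,137,.05)]:
    print(n,px('side0',u,v,z))
for c,k in [('wrist0',0)]:
    cv2.imwrite('pics/w0b.png',cv2.resize(cv2.imread('pics/wrist0.png'),(800,600)))
E
```

```text
A [ 0.4622 -0.3463  0.01  ]
B [ 0.4296 -0.2064  0.01  ]
C [ 0.4204 -0.0447  0.01  ]
lens [ 0.5213 -0.2709  0.    ]
pad [ 0.5681 -0.0762  0.03  ]
pen [ 0.3472 -0.2536  0.    ]
dish [0.3604 0.0245 0.    ]
scanfrontL [0.4272 0.0827 0.06  ]
scanfrontR [0.4111 0.3863 0.06  ]
farR [0.5751 0.3729 0.06  ]
farL [0.579  0.0892 0.06  ]
mug [0.3033 0.4    0.09  ]
oil [ 0.709  -0.2582  0.02  ]
jar [ 0.5469 -0.5049  0.05  ]
```

View pics/w0b.png

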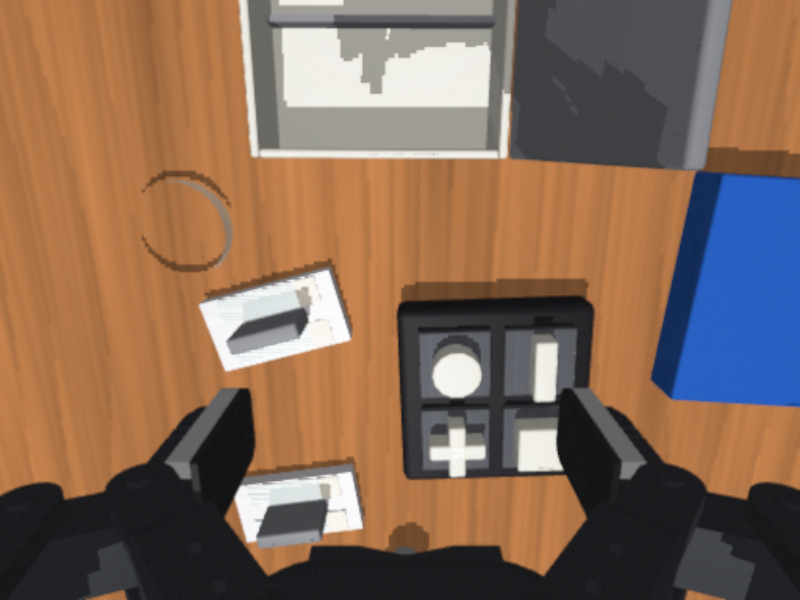

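The wrist view is clear. Keys: round (457,370), bar (543,367), cross (457,447), square (540,445). Tray C is near (275,320) and tray B near (300,505). Next I'll look straight at the scanner.

Request:
carry_out(rows=[[[0.06, 0, 0], 0], [[0.12, -0.02, 0], 0], [[0.16, -0.03, 0], 0], [[0.16, -0.03, 0], 0], [[0.16, -0.03, 0], 0]])

```text
time_s: 0.78
tcp_pos: [0.495, 0.1599, 0.4044]
eef_rot: [0.0, 0.707, 0.707, -0.0]
wrist_force: [0.2, -0.0, 0.2]
gripper_width: 1.004
grip_force: 0.0
```

```bash
python3 - <<'E'
from h import *
k=.64
def P(n,u,v,z): return px(n,u*k,v*k,z)
for n,c in [('C',[(200,303),(331,268),(351,338),(227,371)]),('B',[(238,482),(352,465),(363,532),(248,543)])]:
    p=np.array([P('wrist0',u,v,.012)[:2] for u,v in c]);print(n,p.tolist(),p.mean(0),cv2.minAreaRect((p*1000).astype('f4')))
for n,u,v in [('round',457,370),('bar',543,366),('cross',457,447),('square',540,443)]: print(n,P('wrist0',u,v,.053))
p=np.array([P('wrist0',u,v,.03)[:2] for u,v in [(400,304),(593,302),(590,472),(408,478)]]);print('pad',p.tolist())
for u,v in [(255,155),(508,157)]: print('scan',P('wrist0',u,v,.06))
s=state();print(s['tcp_pos'])
snap('wrist','w1');cv2.imwrite('pics/w1b.png',cv2.resize(cv2.imread('pics/w1.png'),(800,600)))
E
```

```text
C [[0.3746, -0.0372], [0.4717, -0.011], [0.4844, -0.0646], [0.389, -0.0915]] [ 0.429925 -0.051075] ((430.3499755859375, -51.25), (100.8154296875, 56.176429748535156), 15.100224494934082)
B [[0.3881, -0.1902], [0.4818, -0.1742], [0.4891, -0.2395], [0.391, -0.2508]] [ 0.4375   -0.213675] ((436.39996337890625, -212.5), (98.96902465820312, 65.70641326904297), 6.570861339569092)
round [ 0.5599 -0.072   0.053 ]
bar [ 0.6177 -0.0691  0.053 ]
cross [ 0.5615 -0.1314  0.053 ]
square [ 0.62   -0.1281  0.053 ]
pad [[0.5213, -0.0325], [0.6554, -0.0311], [0.6672, -0.168], [0.527, -0.1735]]
scan [0.4372 0.068  0.06  ]
scan [0.5851 0.0668 0.06  ]
[0.49500681 0.1598543  0.40439166]
```

View pics/w1b.png

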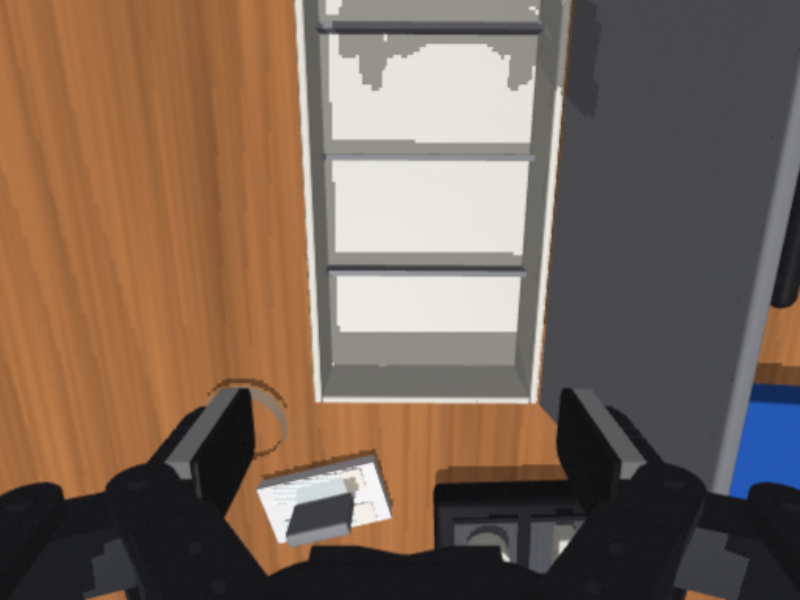

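All bays are empty. The near corners are at (316,402) and (540,402), and the dividers at rows 269, 157 and 27.

```bash
python3 - <<'E'
from h import *
k=.64
def P(n,u,v,z): return px(n,u*k,v*k,z)
print('corners',P('w1',316,403,.06),P('w1',540,403,.06),P('w1',297,2,.06),P('w1',571,2,.06))
for l,r,y in [((328,269),(525,270),-78),((326,157),(533,157),0),((319,26),(541,28),78)]:
    a,b=P('w1',*l,.023),P('w1',*r,.023);print(y,a,b,(a+b)/2, b-a)
p=np.array([P('w1',u,v,.012)[:2] for u,v in [(258,488),(376,457),(391,517),(274,543)]]);print('C',p.mean(0),cv2.minAreaRect((p*1000).astype('f4')))
print('lid edge',P('w1',800,0,.2))
E
```

```text
corners [0.4354 0.066  0.06  ] [0.5868 0.0659 0.06  ] [0.4372 0.3073 0.06  ] [0.5856 0.3072 0.06  ]
-78 [0.4419 0.1502 0.023 ] [0.5794 0.1494 0.023 ] [0.51065 0.1498  0.023  ] [ 0.1375 -0.0008  0.    ]
0 [0.4439 0.2255 0.023 ] [0.5796 0.2254 0.023 ] [0.51175 0.22545 0.023  ] [ 1.357e-01 -1.000e-04  0.000e+00]
78 [0.443  0.3028 0.023 ] [0.5791 0.3017 0.023 ] [0.51105 0.30225 0.023  ] [ 0.1361 -0.0011  0.    ]
C [ 0.428625 -0.0507  ] ((428.0, -50.000003814697266), (106.96412658691406, 58.846256256103516), 14.788678169250488)
lid edge [0.6143 0.275  0.2   ]
```

Request:
carry_out(rows=[[[-0.06, 0, 0], 0], [[-0.12, -0.02, 0], 0.05], [[-0.18, -0.03, 0], 0.1], [[-0.24, -0.03, 0], 0.15], [[-0.3, -0.03, 0], 0.2], [[-0.34, -0.03, 0], 0.25], [[-0.34, -0.03, 0], 0.3], [[-0.34, -0.03, 0], 0.35], [[-0.34, -0.03, 0], 0.4], [[-0.34, -0.03, 0], 0.45], [[-0.34, -0.03, 0], 0.5], [[-0.34, -0.03, 0], 0.5], [[-0.34, -0.03, 0], 0.5]])

```text
time_s: 2.45
tcp_pos: [0.4647, -0.1808, 0.4046]
eef_rot: [0.0, 1.0, 0.0, -0.0]
wrist_force: [1.4, -0.1, 0.1]
gripper_width: 1.0
grip_force: 0.0
```

```bash
python3 - <<'E'
from h import *
s=state();print(s['tcp_pos'],s['eef_rot'],s['q'])
snap('wrist','w2');cv2.imwrite('pics/w2b.png',cv2.resize(cv2.imread('pics/w2.png'),(800,600)))
d=np.load('pics/w2.npz');print(d['T'].round(3))
E
```

```text
[ 0.46470915 -0.18076813  0.40464036] [ 7.28456582e-06  9.99999934e-01  3.52180396e-04 -8.78226034e-05] [-5.05526207e-01 -2.05112228e-02  2.98189149e-02  1.62127305e+00
 -9.78577866e-05  2.63536209e+00]
[[-0.    -0.958 -0.286  0.538]
 [-1.     0.    -0.001 -0.18 ]
 [ 0.001  0.286 -0.958  0.375]
 [ 0.     0.     0.     1.   ]]
```

View pics/w2b.png

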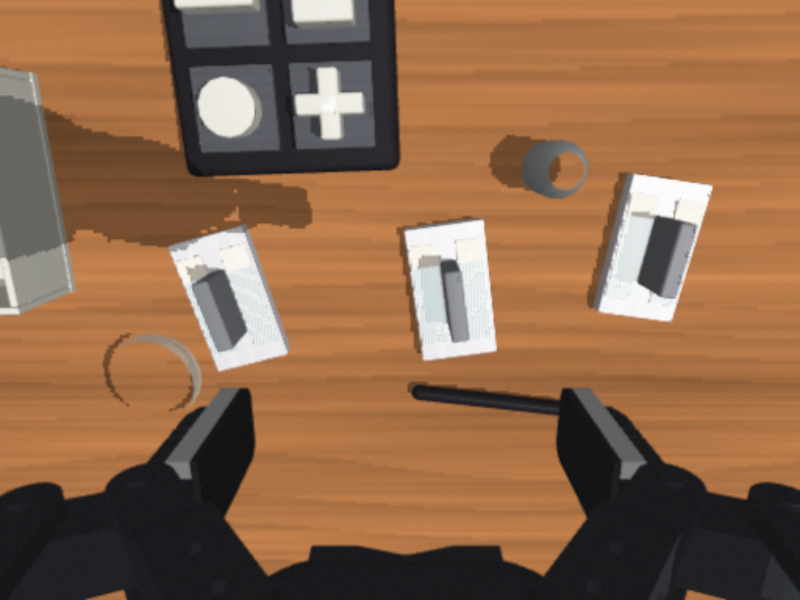

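Trays: C corners (170,246), (246,227), (288,354), (219,371). B corners (404,228), (484,219), (496,350), (423,360). A corners (634,174), (712,185), (675,321), (599,310). The lens is beside A at (555,168). The wrist needs the other half-turn so the last joint stays in range over the scanner.

```bash
python3 - <<'E'
from h import *
k=.64
def P(n,u,v,z): return px(n,u*k,v*k,z)
for n,c in [('C',[(170,246),(246,227),(288,354),(219,371)]),('B',[(404,228),(484,219),(496,350),(423,360)]),('A',[(634,174),(712,185),(675,321),(599,310)])]:
    p=np.array([P('w2',u,v,.012)[:2] for u,v in c]);x=(p[0]+p[1]-p[2]-p[3])/2;w=(p[0]+p[3]-p[1]-p[2])/2
    print(n,p.mean(0).round(4),'yaw',np.degrees(np.arctan2(x[1],x[0])).round(1),np.hypot(*x).round(4),np.hypot(*w).round(4))
print('lens foot',P('w2',550,195,0),'top',P('w2',567,168,.055))
print('keys round',P('w2',226,107,.053),'cross',P('w2',329,103,.053))
E
```

```text
C [ 0.4282 -0.053 ] yaw 14.0 0.0994 0.0561
B [ 0.4358 -0.2144] yaw 8.0 0.1004 0.056
A [ 0.4666 -0.3579] yaw -7.0 0.0989 0.0565
lens foot [ 0.5042 -0.2837  0.    ] top [ 0.5251 -0.2774  0.055 ]
keys round [ 0.5596 -0.0756  0.053 ] cross [ 0.5618 -0.1359  0.053 ]
```

Sizes check out (99–100 × 56 mm). Moving above tray C while unwinding the wrist.

Request:
carry_out(rows=[[[0, 0, 0], -0.055], [[0, 0, 0], -0.11], [[0, -0.03, 0], -0.165], [[-0.01, -0.06, 0], -0.22], [[-0.02, -0.09, 0], -0.275], [[-0.03, -0.12, 0.02], -0.33], [[-0.037, -0.128, 0.04], -0.385], [[-0.037, -0.128, 0.06], -0.44], [[-0.037, -0.128, 0.08], -0.495], [[-0.037, -0.128, 0.1], -0.55], [[-0.037, -0.128, 0.1], -0.605], [[-0.037, -0.128, 0.1], -0.66], [[-0.037, -0.128, 0.1], -0.715], [[-0.037, -0.128, 0.1], -0.77], [[-0.037, -0.128, 0.1], -0.825], [[-0.037, -0.128, 0.1], -0.88], [[-0.037, -0.128, 0.1], -0.935], [[-0.037, -0.128, 0.1], -0.99], [[-0.037, -0.128, 0.1], -1.0], [[-0.037, -0.128, 0.1], -1.0]], claw=0.0)

```text
time_s: 5.0
tcp_pos: [0.428, -0.0521, 0.3047]
eef_rot: [0.0, 0.001, 1.0, -0.0]
wrist_force: [0.6, -0.1, -1.1]
gripper_width: 0.501
grip_force: 0.0
```

```bash
cat >> h.py <<'E'
def goto(p,yaw,lab=''):
    """shift (tool axes) and turn from the current pose to TCP p, tool x at world yaw or the half-turn (deg)"""
    s=state();M=rot(s['eef_rot']);y0=np.degrees(np.arctan2(M[1,0],M[0,0]))
    d=M.T@(np.array(p)-s['tcp_pos']);t=-(((yaw-y0)+90)%180-90)/180
    print(lab,'shift',d.round(4),'turn',round(t,4),'yaw0',y0.round(2))
def trays(name):
    """white plates in a wrist picture -> centre, yaw, size"""
    im=cv2.imread(f'pics/{name}.png');hs=cv2.cvtColor(im,cv2.COLOR_BGR2HSV)
    m=((hs[...,1]<60)&(hs[...,2]>150)).astype('u1');m=cv2.morphologyEx(m,cv2.MORPH_CLOSE,np.ones((3,3)))
    for c in cv2.findContours(m,cv2.RETR_EXTERNAL,cv2.CHAIN_APPROX_SIMPLE)[0]:
        if cv2.contourArea(c)<800: continue
        h=cv2.convexHull(c)[:,0]
        p=np.array([px(name,u,v,.012)[:2] for u,v in h]);(x,y),(w,l),a=cv2.minAreaRect((p*1000).astype('f4'))
        if w<l: w,l,a=l,w,a+90
        print('plate',round(x),round(y),'size',round(w),round(l),'yaw',round((a+90)%180-90,1),'px',h.mean(0).round())
E
python3 - <<'E'
from h import *
snap('wrist','w3');s=state();print(s['tcp_pos'],s['q'])
print('w2');trays('w2');print('w3');trays('w3')
goto([.428,-.053,.193],14)
E
```

```text
[ 0.42798887 -0.05204604  0.30473866] [-2.76806649e-01 -1.98392478e-01 -3.31439907e-01  1.43772222e+00
 -1.23908649e-05 -2.75242788e-01]
w2
plate 429 -53 size 100 59 yaw 15.1 px [147. 188.]
plate 435 -214 size 101 56 yaw 8.2 px [290. 191.]
plate 466 -357 size 100 56 yaw -8.1 px [421. 159.]
plate 563 -62 size 37 37 yaw -49.1 px [146.  68.]
plate 565 -130 size 39 39 yaw 47.9 px [211.  68.]
w3
plate 514 125 size 126 124 yaw 89.8 px [440. 271.]
plate 436 -217 size 101 62 yaw 8.4 px [ 55. 188.]
plate 428 -52 size 101 56 yaw 15.1 px [246. 170.]
 shift [-0.     -0.001   0.1117] turn -0.0783 yaw0 179.91
```

Request:
carry_out(rows=[[[0, 0, 0.02], -0.05], [[0, 0, 0.05], -0.083], [[0, 0, 0.08], -0.083], [[0, 0, 0.1], -0.083], [[0, 0, 0.112], -0.083], [[0, 0, 0.112], -0.083], [[0, 0, 0.112], -0.083]])

```text
time_s: 5.92
tcp_pos: [0.4285, -0.0522, 0.1937]
eef_rot: [0.001, -0.13, 0.992, -0.0]
wrist_force: [-0.0, 0.3, 0.7]
gripper_width: 0.501
grip_force: 0.0
```

Request:
carry_out(rows=[[[0, 0, 0], 0], [[0, 0, 0], 0], [[0, 0, 0], 0], [[0, 0, 0], 0], [[0, 0, 0], 0], [[0, 0, -0.02], 0], [[0, 0, -0.07], 0.03], [[0, 0, -0.11], 0.06], [[0, 0, -0.12], 0.083], [[0, 0, -0.12], 0.083]], claw=-1, grip_force=40)

```text
time_s: 7.18
tcp_pos: [0.4282, -0.0521, 0.313]
eef_rot: [0.0, -0.0, 1.0, -0.0]
wrist_force: [0.3, -0.4, -1.5]
gripper_width: 0.13
grip_force: 39.3
```

```bash
python3 - <<'E'
from h import *
s=state();print(s['tcp_pos'],s['gripper_width'],s['grip_force'])
goto([.511,.2645,.30],0);goto([.511,.2645,.199],0)
E
```

```text
[ 0.42815579 -0.05207584  0.31299346] 0.13009494952075534 39.252798557281494
 shift [-0.0831  0.3165  0.013 ] turn 0.0003 yaw0 -179.95
 shift [-0.083   0.3165  0.114 ] turn 0.0003 yaw0 -179.95
```

Request:
carry_out(rows=[[[0, 0.04, 0], 0], [[-0.02, 0.08, 0], 0], [[-0.03, 0.12, 0], 0], [[-0.05, 0.16, 0], 0], [[-0.06, 0.2, 0], 0], [[-0.08, 0.24, 0], 0], [[-0.083, 0.28, 0], 0], [[-0.083, 0.31, 0.01], 0], [[-0.083, 0.3165, 0.02], 0], [[-0.083, 0.3165, 0.05], 0], [[-0.083, 0.3165, 0.08], 0], [[-0.083, 0.3165, 0.1], 0], [[-0.083, 0.3165, 0.108], 0], [[-0.083, 0.3165, 0.113], 0], [[-0.083, 0.3165, 0.114], 0], [[-0.083, 0.3165, 0.114], 0]])

```text
time_s: 9.18
tcp_pos: [0.5114, 0.2646, 0.1996]
eef_rot: [0.001, -0.0, 1.0, 0.0]
wrist_force: [0.1, 0.2, -2.1]
gripper_width: 0.131
grip_force: 39.6
```

Request:
carry_out(rows=[[[0, 0, 0], 0], [[0, 0, 0], 0], [[0, 0, 0], 0], [[0, 0, -0.02], 0], [[0, 0, -0.06], 0], [[0, -0.02, -0.11], 0], [[0.02, -0.06, -0.13], 0], [[0.04, -0.12, -0.14], 0], [[0.06, -0.18, -0.14], 0], [[0.07, -0.24, -0.14], 0], [[0.07, -0.3, -0.14], 0], [[0.07, -0.36, -0.14], 0], [[0.07, -0.42, -0.14], 0], [[0.07, -0.47, -0.14], 0], [[0.07, -0.47, -0.14], 0], [[0.07, -0.47, -0.14], 0]], claw=0)

```text
time_s: 11.18
tcp_pos: [0.4409, -0.2054, 0.3387]
eef_rot: [-0.0, 0.0, 1.0, 0.0]
wrist_force: [-0.2, 0.5, 0.6]
gripper_width: 0.496
grip_force: 0.0
```

```bash
python3 - <<'E'
from h import *
s=state();print(s['tcp_pos'])
snap('wrist','w4');trays('w4');snap('side','s4')
goto([.436,-.215,.193],8.3)
cv2.imwrite('pics/s4b.png',cv2.resize(cv2.imread('pics/s4.png')[140:340,100:360],(780,600)))
E
```

```text
[ 0.44085422 -0.2053883   0.33872381]
plate 466 -357 size 102 56 yaw -8.1 px [ 98. 194.]
plate 436 -214 size 101 56 yaw 8.2 px [243. 164.]
 shift [ 0.0051 -0.0106  0.1458] turn -0.0456 yaw0 -179.91
```

View pics/s4b.png

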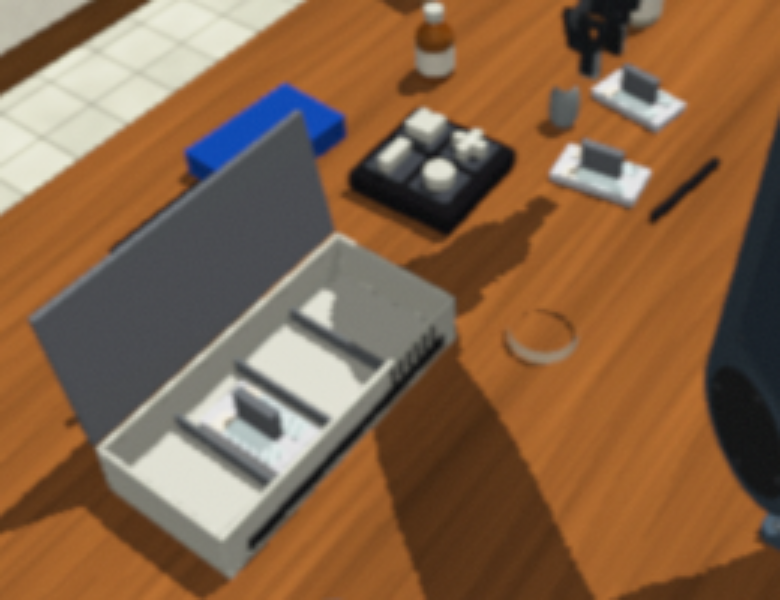

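Tray C lies flat in the third bay (250,425 in the crop). Now tray B.

Request:
carry_out(rows=[[[0.005, -0.009, 0.03], -0.046], [[0.005, -0.009, 0.07], -0.046], [[0.005, -0.009, 0.11], -0.046], [[0.005, -0.009, 0.135], -0.046], [[0.005, -0.009, 0.146], -0.046], [[0.005, -0.009, 0.146], -0.046], [[0.005, -0.009, 0.146], -0.046]])

```text
time_s: 12.15
tcp_pos: [0.4368, -0.2146, 0.1942]
eef_rot: [0.001, -0.073, 0.997, -0.001]
wrist_force: [0.2, -0.5, 0.2]
gripper_width: 0.5
grip_force: 0.0
```

Request:
carry_out(rows=[[[0, 0, 0], 0], [[0, 0, 0], 0], [[0, 0, 0], 0], [[0, 0, 0], 0], [[0, 0, 0], 0], [[0, 0, -0.02], 0], [[0, 0, -0.07], 0.03], [[0, 0, -0.11], 0.046], [[0, 0, -0.12], 0.046], [[0, 0, -0.12], 0.046]], claw=-1)

```text
time_s: 13.4
tcp_pos: [0.4359, -0.2145, 0.3119]
eef_rot: [-0.0, -0.0, 1.0, 0.0]
wrist_force: [0.5, -0.9, -3.1]
gripper_width: 0.133
grip_force: 39.5
```

```bash
python3 - <<'E'
from h import *
s=state();print(s['tcp_pos'],s['gripper_width'],s['grip_force'])
goto([.511,.1865,.199],0)
E
```

```text
[ 0.43590754 -0.21450441  0.31189489] 0.1327081846350194 39.5410019159317
 shift [-0.0754  0.4009  0.113 ] turn 0.0002 yaw0 -179.96
```

Request:
carry_out(rows=[[[0, 0.04, 0], 0], [[-0.02, 0.09, 0], 0], [[-0.03, 0.14, 0], 0], [[-0.05, 0.19, 0], 0], [[-0.06, 0.24, 0], 0], [[-0.07, 0.29, 0], 0], [[-0.075, 0.34, 0], 0], [[-0.075, 0.38, 0], 0], [[-0.075, 0.401, 0.01], 0], [[-0.075, 0.401, 0.03], 0], [[-0.075, 0.401, 0.06], 0], [[-0.075, 0.401, 0.09], 0], [[-0.075, 0.401, 0.106], 0], [[-0.075, 0.401, 0.112], 0], [[-0.075, 0.401, 0.113], 0], [[-0.075, 0.401, 0.113], 0]])

```text
time_s: 15.4
tcp_pos: [0.5113, 0.1865, 0.1998]
eef_rot: [0.0, -0.0, 1.0, 0.0]
wrist_force: [-0.2, -1.0, -1.5]
gripper_width: 0.129
grip_force: 39.8
```

Request:
carry_out(rows=[[[0, 0, 0], 0], [[0, 0, 0], 0], [[0, 0, 0], 0], [[0, 0, -0.02], 0], [[0, 0, -0.06], 0], [[0, -0.02, -0.11], 0], [[0.02, -0.06, -0.13], 0], [[0.04, -0.12, -0.14], 0], [[0.05, -0.18, -0.14], 0], [[0.05, -0.24, -0.14], 0], [[0.05, -0.3, -0.14], 0], [[0.05, -0.36, -0.14], 0], [[0.05, -0.42, -0.14], 0], [[0.05, -0.48, -0.14], 0], [[0.05, -0.53, -0.14], 0], [[0.05, -0.54, -0.14], 0], [[0.05, -0.54, -0.14], 0]], claw=0)

```text
time_s: 17.52
tcp_pos: [0.4608, -0.3538, 0.3395]
eef_rot: [-0.0, 0.001, 1.0, 0.0]
wrist_force: [0.6, -1.0, 0.2]
gripper_width: 0.502
grip_force: 0.0
```

```bash
python3 - <<'E'
from h import *
s=state();print(s['tcp_pos'])
snap('wrist','w5');trays('w5');snap('side','s5')
goto([.466,-.357,.193],-8.1)
E
```

```text
[ 0.46082096 -0.35381312  0.33949419]
plate 608 -590 size 71 44 yaw -52.6 px [ 32. 312.]
plate 569 -544 size 74 49 yaw -52.1 px [ 69. 275.]
plate 467 -356 size 101 56 yaw -8.1 px [257. 176.]
 shift [-0.0049 -0.0048  0.1468] turn 0.0454 yaw0 -179.93
```

Request:
carry_out(rows=[[[-0.006, -0.003, 0.03], 0.046], [[-0.006, -0.003, 0.07], 0.046], [[-0.006, -0.003, 0.11], 0.046], [[-0.006, -0.003, 0.135], 0.046], [[-0.006, -0.003, 0.146], 0.046], [[-0.006, -0.003, 0.146], 0.046], [[-0.006, -0.003, 0.146], 0.046]])

```text
time_s: 18.5
tcp_pos: [0.4677, -0.3567, 0.1956]
eef_rot: [0.001, 0.072, 0.997, -0.001]
wrist_force: [-0.1, -0.2, -0.3]
gripper_width: 0.497
grip_force: 0.0
```

Request:
carry_out(rows=[[[0, 0, 0], 0], [[0, 0, 0], 0], [[0, 0, 0], 0], [[0, 0, 0], 0], [[0, 0, 0], 0], [[0, 0, -0.02], 0], [[0, 0, -0.07], -0.03], [[0, 0, -0.11], -0.046], [[0, 0, -0.12], -0.046], [[0, 0, -0.12], -0.046]], claw=-1)

```text
time_s: 19.75
tcp_pos: [0.4669, -0.3565, 0.3128]
eef_rot: [-0.0, 0.0, 1.0, 0.0]
wrist_force: [-0.3, 1.2, -0.7]
gripper_width: 0.128
grip_force: 39.4
```

```bash
python3 - <<'E'
from h import *
s=state();print(s['tcp_pos'],s['gripper_width'],s['grip_force'])
goto([.511,.1085,.199],0)
E
```

```text
[ 0.46689852 -0.35651056  0.31281084] 0.12848243278543273 39.38311457633972
 shift [-0.0438  0.465   0.114 ] turn -0.0003 yaw0 179.95
```

Request:
carry_out(rows=[[[0, 0.04, 0], 0], [[0, 0.09, 0], 0], [[-0.01, 0.14, 0], 0], [[-0.02, 0.19, 0], 0], [[-0.03, 0.24, 0], 0], [[-0.04, 0.29, 0], 0], [[-0.044, 0.34, 0], 0], [[-0.044, 0.39, 0], 0], [[-0.044, 0.44, 0], 0], [[-0.044, 0.465, 0.01], 0], [[-0.044, 0.465, 0.04], 0], [[-0.044, 0.465, 0.08], 0], [[-0.044, 0.465, 0.105], 0], [[-0.044, 0.465, 0.112], 0], [[-0.044, 0.465, 0.113], 0], [[-0.044, 0.465, 0.113], 0]])

```text
time_s: 21.75
tcp_pos: [0.508, 0.1084, 0.1996]
eef_rot: [-0.005, 0.0, 1.0, -0.0]
wrist_force: [-8.2, -0.5, 11.3]
gripper_width: 0.134
grip_force: 42.2
```

Request:
carry_out(rows=[[[0, 0, 0], 0], [[0, 0, 0], 0], [[0, 0, 0], 0], [[0, 0, -0.02], 0], [[0, 0, -0.06], 0], [[0, 0.02, -0.11], 0], [[0, 0.06, -0.16], 0], [[0.02, 0.11, -0.2], 0], [[0.02, 0.11, -0.22], 0], [[0.02, 0.11, -0.22], 0], [[0.02, 0.11, -0.22], 0]], claw=0)

```text
time_s: 23.12
tcp_pos: [0.4912, 0.218, 0.4192]
eef_rot: [-0.001, 0.0, 1.0, -0.0]
wrist_force: [-0.7, 0.8, 0.8]
gripper_width: 0.502
grip_force: 0.0
```

```bash
python3 - <<'E'
from h import *
s=state();print(s['tcp_pos'])
snap('wrist','w6');snap('side','s6');snap('scene','c6')
a=cv2.resize(cv2.imread('pics/w6.png'),(400,300));b=cv2.resize(cv2.imread('pics/s6.png')[140:340,100:360],(400,300));c=cv2.resize(cv2.imread('pics/c6.png')[120:320,150:410],(400,300))
cv2.imwrite('pics/m6.png',np.vstack([np.hstack([a,b]),np.hstack([c,c])]))
E
```

```text
[0.49116655 0.21804554 0.4192023 ]
```

View pics/m6.png

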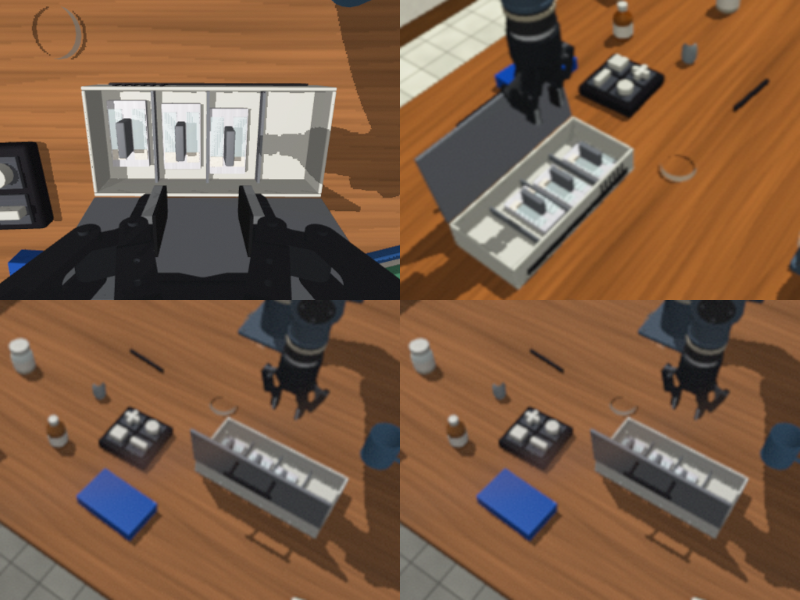

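All three trays are in bays 1–3. Measuring the lid angle from the side view, then going behind the lid with closed fingers, clear of the handle.

```bash
python3 - <<'E'
from h import *
for t in [1.5,1.6,1.7,1.8,1.9]:
    print(t,[proj('s4',[.586-.15*np.cos(t),y,.06+.15*np.sin(t)]) for y in (.0665,.3845)])
print('measured (199,177.7) (111,246.7)')
k=1.28
for n,c in [('A',(108,100,148,167)),('B',(161,103,202,169)),('C',(210,106,249,172))]: print(n,px('w6',(c[0]+c[2])/2*k,(c[1]+c[3])/2*k,.017))
cv2.imwrite('pics/w6c.png',cv2.resize(cv2.imread('pics/w6.png')[100:260,100:440],(800,376),interpolation=cv2.INTER_CUBIC))
E
```

```text
1.5 [array([209.8, 180.6]), array([120.1, 253.6])]
1.6 [array([205.8, 178.5]), array([115.8, 250.5])]
1.7 [array([201.8, 176.9]), array([111.7, 248. ])]
1.8 [array([198. , 175.7]), array([107.8, 245.9])]
1.9 [array([194.3, 174.9]), array([104.3, 244.3])]
measured (199,177.7) (111,246.7)
A [0.5045 0.1082 0.017 ]
B [0.5084 0.1871 0.017 ]
C [0.5131 0.2582 0.017 ]
```

View pics/w6c.png

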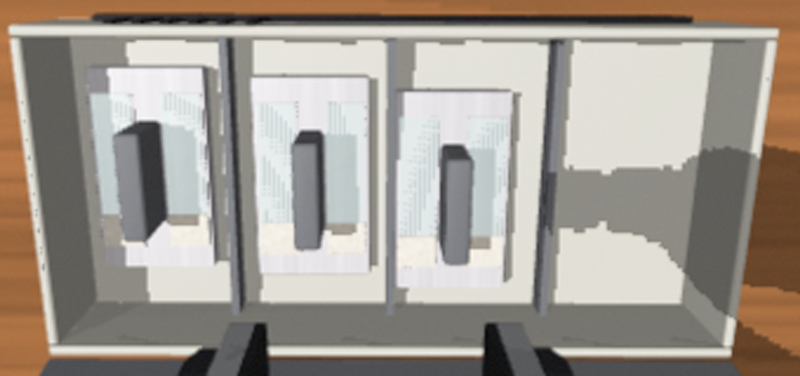

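Request:
carry_out(rows=[[[0, -0.05, 0], 0], [[0, -0.088, 0], 0], [[-0.05, -0.088, 0], 0], [[-0.1, -0.088, 0], 0], [[-0.14, -0.088, 0], 0], [[-0.17, -0.088, 0], 0], [[-0.184, -0.088, 0], 0], [[-0.184, -0.088, 0], 0], [[-0.184, -0.088, 0], 0]], claw=-1)

```text
time_s: 24.4
tcp_pos: [0.6746, 0.1301, 0.42]
eef_rot: [-0.001, 0.0, 1.0, -0.0]
wrist_force: [-0.8, 0.1, -0.4]
gripper_width: 0.008
grip_force: 0.0
```

Trays are flat, with floor visible around each one. The lid is at about 1.73 rad. Pushing it shut along an arc.

Request:
carry_out(rows=[[[0, 0, 0.03], 0], [[0, 0, 0.06], 0], [[0.02, 0, 0.06], 0], [[0.045, 0, 0.058], 0], [[0.07, 0, 0.057], 0], [[0.095, 0, 0.059], 0], [[0.118, 0, 0.063], 0], [[0.137, 0, 0.071], 0], [[0.155, 0, 0.08], 0], [[0.17, 0, 0.093], 0], [[0.185, 0, 0.107], 0], [[0.197, 0, 0.124], 0], [[0.207, 0, 0.141], 0], [[0.213, 0, 0.155], 0], [[0.217, 0, 0.166], 0], [[0.217, 0, 0.166], 0]])

```text
time_s: 26.4
tcp_pos: [0.4571, 0.1304, 0.2536]
eef_rot: [-0.001, -0.0, 1.0, -0.0]
wrist_force: [-0.2, 0.2, 0.5]
gripper_width: 0.0
grip_force: 0.0
```

Request:
carry_out(rows=[[[0, 0, 0.005], 0], [[0, 0, 0.01], 0], [[0, 0, 0.013], 0], [[0, 0, 0.013], 0]])

```text
time_s: 26.9
tcp_pos: [0.4582, 0.1305, 0.2419]
eef_rot: [0.0, 0.0, 1.0, 0.0]
wrist_force: [0.2, -0.5, 1.1]
gripper_width: -0.0
grip_force: 0.8
```

Request:
carry_out(rows=[[[0, 0, 0.002], 0], [[0, 0, 0.004], 0], [[0, 0, 0.005], 0], [[0, 0, 0.005], 0]])

```text
time_s: 27.4
tcp_pos: [0.4581, 0.1305, 0.2417]
eef_rot: [0.001, -0.0, 1.0, -0.0]
wrist_force: [-8.6, -1.6, 23.5]
gripper_width: 0.001
grip_force: 11.4
```

```bash
python3 - <<'E'
from h import *
s=state();print(s['tcp_pos'],s['wrist_force'])
snap('side','s7');snap('wrist','w7')
cv2.imwrite('pics/s7b.png',np.hstack([cv2.resize(cv2.imread('pics/s7.png')[140:340,100:360],(400,300)),cv2.resize(cv2.imread('pics/w7.png'),(400,300))]))
E
```

```text
[0.45806908 0.13054402 0.24172974] [-8.64488979 -1.62724132 23.49278918]
```

View pics/s7b.png

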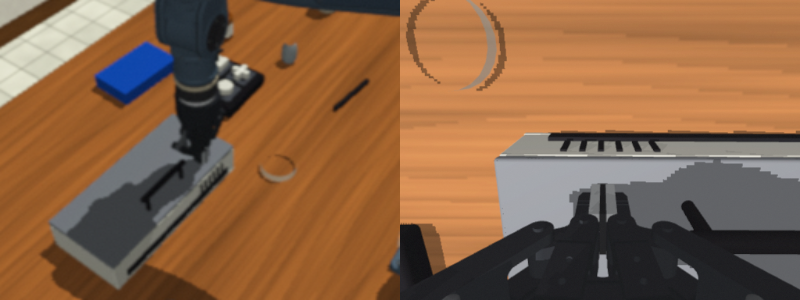

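The lid is shut: the tip rests at 68.7 mm and holds under 23 N. Lifting and viewing the pad.

Request:
carry_out(rows=[[[0, 0, -0.03], 0], [[0, 0, -0.08], 0], [[0, 0, -0.13], 0], [[0, -0.05, -0.16], 0], [[-0.04, -0.1, -0.16], 0], [[-0.08, -0.15, -0.16], 0], [[-0.12, -0.2, -0.16], 0], [[-0.13, -0.23, -0.16], 0], [[-0.13, -0.23, -0.16], 0], [[-0.13, -0.23, -0.16], 0]])

```text
time_s: 28.75
tcp_pos: [0.5879, -0.0993, 0.3964]
eef_rot: [-0.0, 0.0, 1.0, 0.0]
wrist_force: [-0.2, -0.0, 0.0]
gripper_width: 0.0
grip_force: 0.0
```

```bash
python3 - <<'E'
from h import *
s=state();print(s['tcp_pos'],s['eef_rot'])
snap('wrist','w8');cv2.imwrite('pics/w8b.png',cv2.resize(cv2.imread('pics/w8.png'),(800,600)))
for p in [(.59,-.072),(.59,-.13)]: print(proj('w8',[*p,.053])/.64)
E
```

```text
[ 0.5878658  -0.09925409  0.39635608] [-4.05189196e-04  6.32600743e-05  9.99999842e-01  3.84600021e-04]
[447.65625 270.     ]
[354.375 270.   ]
```

View pics/w8b.png

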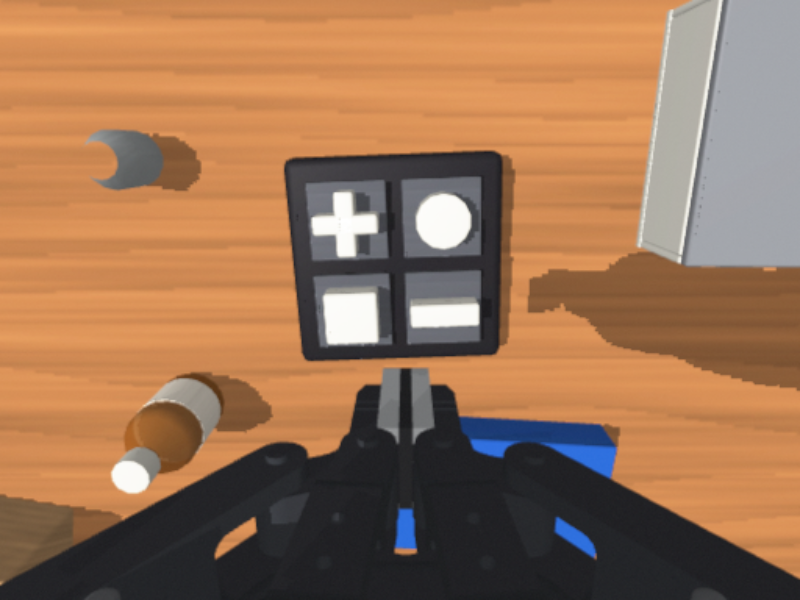

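Key tops: square (351,318), bar (444,315), round (443,221), cross (345,223).

```bash
python3 - <<'E'
from h import *
k=.64
K={n:px('w8',u*k,v*k,.053) for n,u,v in [('square',351,318),('bar',444,315),('round',443,221),('cross',345,223)]}
print(K,np.mean(list(K.values()),0))
for n in ['square','bar','round']: goto([*K[n][:2],.24],180,n)
E
```

```text
{'square': array([ 0.6215, -0.1331,  0.053 ]), 'bar': array([ 0.6195, -0.0736,  0.053 ]), 'round': array([ 0.5596, -0.0755,  0.053 ]), 'cross': array([ 0.5607, -0.1348,  0.053 ])} [ 0.590325 -0.10425   0.053   ]
square shift [-0.0338 -0.0345  0.1566] turn 0.0003 yaw0 -179.95
bar shift [-0.0319  0.025   0.1567] turn 0.0003 yaw0 -179.95
round shift [0.028  0.0231 0.1567] turn 0.0003 yaw0 -179.95
```

Request:
carry_out(rows=[[[-0.034, -0.034, 0.05], 0], [[-0.034, -0.034, 0.1], 0], [[-0.034, -0.034, 0.145], 0], [[-0.034, -0.034, 0.156], 0], [[-0.034, -0.034, 0.165], 0], [[-0.034, -0.034, 0.172], 0], [[-0.034, -0.034, 0.177], 0], [[-0.034, -0.034, 0.18], 0], [[-0.034, -0.034, 0.18], 0], [[-0.034, -0.034, 0.18], 0]])

```text
time_s: 30.05
tcp_pos: [0.623, -0.1336, 0.2195]
eef_rot: [0.002, -0.0, 1.0, -0.0]
wrist_force: [-0.1, 0.9, 5.7]
gripper_width: -0.004
grip_force: 3.1
```

Request:
carry_out(rows=[[[0, 0, 0.002], 0], [[0, 0, 0.002], 0], [[0, 0, 0.002], 0]])

```text
time_s: 30.42
tcp_pos: [0.6229, -0.1335, 0.2194]
eef_rot: [0.003, -0.0, 1.0, -0.0]
wrist_force: [-2.7, 2.2, 12.9]
gripper_width: -0.0
grip_force: 6.2
```

Request:
carry_out(rows=[[[0, 0, -0.012], 0], [[0, 0, -0.026], 0], [[0, 0, -0.04], 0], [[0, 0.03, -0.045], 0], [[0.002, 0.06, -0.045], 0], [[0.002, 0.06, -0.04], 0], [[0.002, 0.06, -0.025], 0], [[0.002, 0.06, -0.015], 0], [[0.002, 0.06, -0.007], 0], [[0.002, 0.06, 0], 0], [[0.002, 0.06, 0], 0], [[0.002, 0.06, 0], 0], [[0.002, 0.06, 0], 0]])

```text
time_s: 32.05
tcp_pos: [0.6193, -0.074, 0.2192]
eef_rot: [-0.0, 0.0, 1.0, -0.001]
wrist_force: [-10.1, 1.2, 18.7]
gripper_width: 0.004
grip_force: 9.2
```

Both keys bottomed out. Square again.

Request:
carry_out(rows=[[[0, 0, -0.012], 0], [[0, 0, -0.026], 0], [[0, 0, -0.04], 0], [[0, -0.03, -0.045], 0], [[-0.002, -0.06, -0.045], 0], [[-0.002, -0.06, -0.04], 0], [[-0.002, -0.06, -0.025], 0], [[-0.002, -0.06, -0.015], 0], [[-0.002, -0.06, -0.007], 0], [[-0.002, -0.06, 0], 0], [[-0.002, -0.06, 0], 0], [[-0.002, -0.06, 0], 0], [[-0.002, -0.06, 0], 0]])

```text
time_s: 33.67
tcp_pos: [0.6213, -0.1324, 0.2192]
eef_rot: [-0.0, -0.001, 1.0, 0.0]
wrist_force: [-8.9, 3.0, 17.8]
gripper_width: 0.001
grip_force: 9.1
```

Request:
carry_out(rows=[[[0, 0, -0.012], 0], [[0, 0, -0.026], 0], [[0, 0, -0.05], 0], [[0.02, 0.03, -0.06], 0], [[0.04, 0.058, -0.06], 0], [[0.062, 0.058, -0.06], 0], [[0.062, 0.058, -0.05], 0], [[0.062, 0.058, -0.025], 0], [[0.062, 0.058, -0.015], 0], [[0.062, 0.058, -0.007], 0], [[0.062, 0.058, 0], 0], [[0.062, 0.058, 0], 0], [[0.062, 0.058, 0], 0], [[0.062, 0.058, 0], 0]])

```text
time_s: 35.42
tcp_pos: [0.5597, -0.0755, 0.2192]
eef_rot: [0.0, -0.0, 1.0, -0.0]
wrist_force: [-9.3, 2.7, 18.8]
gripper_width: -0.0
grip_force: 9.3
```

Request:
carry_out(rows=[[[0, 0, -0.02], 0], [[0, 0, -0.06], 0], [[0, 0, -0.12], 0], [[0, 0, -0.18], 0], [[0, 0, -0.18], 0], [[0, 0, -0.18], 0]])

```text
time_s: 36.17
tcp_pos: [0.5604, -0.0757, 0.395]
eef_rot: [0.001, 0.0, 1.0, -0.0]
wrist_force: [-0.7, 0.3, -0.3]
gripper_width: -0.002
grip_force: 0.0
```

```bash
python3 - <<'E'
from h import *
s=state();print(s['time_s'],s['tcp_pos'],s['wrist_force'])
snap('side','s9');cv2.imwrite('pics/s9b.png',cv2.resize(cv2.imread('pics/s9.png')[120:340,100:360],(709,600)))
E
```

```text
36.175 [ 0.56044533 -0.07567194  0.39504932] [-0.74210972  0.26254686 -0.33379855]
```

View pics/s9b.png

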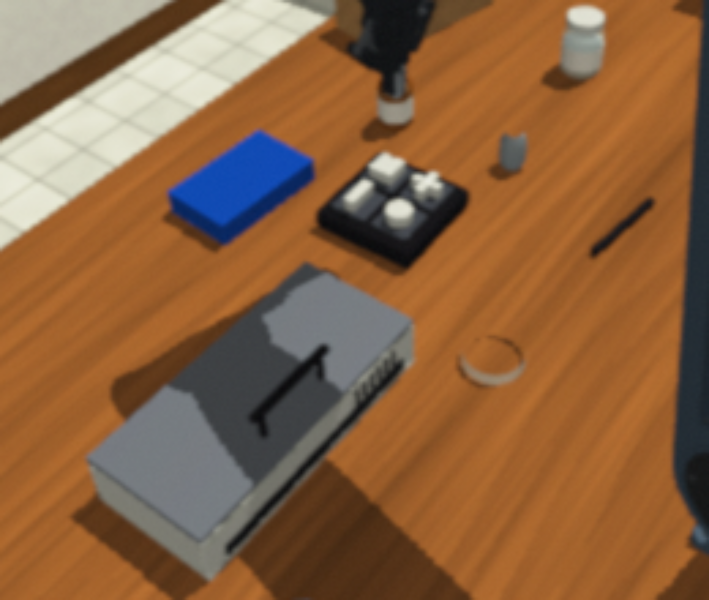

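The lid is shut, the keys are up, the bystanders are where they were and the arm is clear.

```bash
python3 -c "
from bench import sign_off
print(sign_off())"
```

```text
the job is handed in; nothing more can be done
None
```

I laid all three trays present flat in their own bays, shut the lid, pressed square, long narrow, square, then round fully down in that order, and handed the job in at about 36 s; the judge's result was not shown.

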